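# Lay out a slab-glass panel around the sun and the moon

## Robot

A 6-joint arm with a two-finger parallel gripper is mounted at the origin on the work surface. World frame = base frame: x ahead of the robot, y to its left, z up, the work surface at z = 0. Lengths are in m, angles in rad, forces in N, time in s.
With the tool pointing down it reaches from about 0.3 to 0.85 m from the base axis. Payload 4.2 kg.
Tool frame: the origin (TCP) lies midway between the tips of the shut fingers; the grasp point (between the pads) lies 19 mm behind it; z points along the fingers, x is the direction in which the jaws open and shut, and the axes are right-handed (so a half turn about z gives the same grasp; the last joint's range is limited). The gripper opens to 91 mm and grips with 3 to 60 N. Pads are 32 mm wide; open, the fingers measure 118 mm over their backs; the gripper's body (76 mm by 178 mm) begins 60 mm behind the grasp point.
Start: joints at [-1.161, 0.32, 1.565, -0, 1.257, -0.02], TCP at [0.24, -0.523, 0.214] pointing down, gripper open.
Joint ranges: [-3.11, 3.11], [-0.84, 2.01], [0.21, 2.61], [-1.34, 4.49], [0.05, 2.63], [-2.56, 2.56]. Speed limits (rad/s): [2.57, 2.57, 3.14, 3.14, 3.14, 3.14].

## Interface

Orientations are given as a unit quaternion [x, y, z, w].
In Python, from station import * gives the robot as it stands.
- The arm moves only by the tool carry_out, never from a script. Its argument "steps" is a list of rows, each an object of numbers: "tx", "ty", "tz": the shift along the world's x, y, z in m; "twist": the turn about the world's z in rad. A call has exactly 10 rows; each row is the pose to reach, as a shift and turn from the pose measured when the call began; what a row does not reach only later rows make up. A row lasts 1/10 s, in which the tool goes at most 50 mm and 8.59 degrees, less where a joint would pass 70% of its speed; a pose out of reach is approached as far as the arm can. A call with a gripper value outside its range is refused whole. "gripper" is the opening in per cent of the stroke, from 0 (shut) to 100 (fully open), set as the call begins (left out, the last holds). The fingers move at their own pace and stop on an object; the grip force is fixed at half the most. Time passes only in rows, so rows that repeat a pose let the fingers close, or fill a call up. It gives the time, the measured TCP pose, the force and the opening at its end, in the units of the state.
- sense(): the state, without advancing time (a new reading comes with each control period).
- camera(name): name is "side" or "top" or "wrist"; returns a dict with "pixels" (420x560x3 uint8, blue, green, red), "mtx" (3x3 intrinsics, pixels), "R" (3x3) and "t" (3): a world point X has camera coordinates R X + t; the wrist camera has in their place "tool_from_camera" (4x4, takes a point from camera to tool coordinates, whose origin is the TCP and whose axes are the tool frame's). Camera axes: x right, y down, z forward; pixel columns grow to the right and rows downward; lengths in m; the calibration is good to about 2 mm. The wrist camera is an equidistant fisheye: a pixel r from the principal point sees the ray r / f radians off the axis. A picture is of the moment at which its call begins: read the wrist's pose just before it. There is no depth.
- sign_off(): hands the job in, once; it reports no verdict.
The state is a dict: "time_s": time; "joints": joint angles; "joint_vel": joint speeds; "joint_torque": joint torques, N m; "tool_pos": TCP position; "eef_rot": TCP orientation; "force": force on the tool from outside, world axes, zero at the start; "ft_torque": the same for the moment, N m; "width": opening from 0.0 (shut) to 1.0 (fully open).
Only numpy, scipy, OpenCV 4.12 (cv2) and the standard library are available. Lean on these libraries where they do the work, as an engineer would, in place of code of your own. Each camera call takes 0.05 s, during which the arm holds its last target. There are 200 camera calls.

## Task

Lay out the glass on the plywood board: put the green leaf midway between the sun and the moon, the red jewel on top of the leaf at its middle, the violet lozenge in the middle of the gap straight between the sun and the steel strip, and the orange fish in the middle of the gap straight between the moon and the wooden batten. Every piece must lie flat, right side up, and the leaf, lozenge and fish must rest on the board itself. Leave the white flux jar standing where it is.

Things in the scene. Friction and masses are not known exactly. Their poses are not given: they have to be found in the camera images.
- board: Fixed plywood board with white paper, 270 x 270 x 12 mm. Origin: centre of its underside; x, y along its edges. Fixed on it: sun and moon at y = +80 and -80 mm, x = 0 (either way round); steel strip and batten at x = +115 and -115 mm (either way round). Faint 24 mm circles mark its middle and the four mid-gap places (x = +-65, y = +-80 mm); two of these four stay empty.
- sun: Amber-yellow twelve-pointed glass star, 50 mm across, 18 mm thick, fixed on the board. Origin: centre of its underside, on the board's upper face; axes parallel to the board's.
- moon: Pale blue round glass disc with a white crescent on top, 50 mm diameter, 18 mm thick, fixed on the board. Origin: centre of its underside, on the board's upper face; axes parallel to the board's.
- strip: Steel strip, 20 mm wide (x) and 250 mm long (y), 10 mm high, fixed along one edge of the board. Origin: centre of its underside, on the board's upper face; axes parallel to the board's. The clear gap from its edge to the edge of the sun or moon is 80 mm.
- batten: Dark brown wooden batten, 20 mm wide (x) and 250 mm long (y), 10 mm high, fixed along the edge of the board opposite the steel strip. Origin: centre of its underside, on the board's upper face; axes parallel to the board's. The clear gap from its edge to the edge of the sun or moon is 80 mm.
- leaf: Green glass leaf with dark veins, pointed at both ends: 64 mm long (its x), 34 mm wide (its y), with parallel flat sides over the middle 30 mm of its length. Loose slab glass, 18 mm thick, lying flat on the bench. Origin: centre of its underside; z up. About 80 g.
- fish: Orange glass fish: 63 mm long (its x), pointed nose at x = -31 mm, tail end at x = +32 mm, 30 mm wide (its y), with parallel flat sides from x = -16 to +16 mm. Loose slab glass, 18 mm thick, lying flat on the bench. Origin: centre of its underside; z up. About 70 g.
- lozenge: Violet glass lozenge with half-round ends: 58 mm long (its x), 28 mm wide (its y), with parallel flat sides over the middle 30 mm. Loose slab glass, 18 mm thick, lying flat on the bench. Origin: centre of its underside; z up. About 80 g.
- jewel: Loose round red glass jewel, 30 mm diameter, 16 mm high, upright sides up to 10 mm, bevelled above to a flat top of 18 mm diameter, lying with its wide flat face down on the bench. Origin: centre of its underside; z up. About 25 g.
- jar: White jar of flux with a black cap and a paper band, 42 mm diameter, 58 mm high, loose, standing on the bench among the glass pieces; not to be moved. Origin: centre of its underside; z up.

How it is judged:
At the end, for the whole second after the job is handed in: Leaf at the midpoint of sun and moon, lozenge and fish each at the middle of their gap, all within 13 mm along each board axis and resting on the board; jewel on the leaf within 10 mm of its middle. Heights within 3 mm, right side up within 0.1 rad, at rest (y of leaf in the frame of sun between -0.093 and 0.093 m and y of leaf in the frame of moon between -0.093 and 0.093 m and x of leaf in the frame of sun between -0.013 and 0.013 m and horizontal distance between jewel and leaf below 0.01 m and x of lozenge in the frame of sun between -0.078 and 0.078 m and x of lozenge in the frame of strip between -0.063 and 0.063 m and y of lozenge in the frame of sun between -0.013 and 0.013 m and x of fish in the frame of moon between -0.078 and 0.078 m and x of fish in the frame of batten between -0.063 and 0.063 m and y of fish in the frame of moon between -0.013 and 0.013 m and height (world z) of leaf between 0.009 and 0.015 m and angle between each of leaf, lozenge, fish, jewel's own z axis and vertical below 0.1 rad and linear speed of each of leaf, lozenge, fish, jewel below 0.02 m/s and height (world z) of lozenge between 0.009 and 0.015 m and height (world z) of fish between 0.009 and 0.015 m and height (world z) of jewel between 0.027 and 0.033 m); the robot touches nothing.
It fails at once if the flux jar is pushed more than 20 mm away or tipped over (distance of jar from where it was at the start of the episode above 0.02 m or angle between jar's own z axis and vertical above 0.4 rad).
It also fails if it takes over 90 s, if anything falls off the work surface, if the arm or the gripper's body presses on something with over 40 N, if the wrist force passes 120 N, or if a joint passes its speed limit or range.

## Working session

There is one attempt and no reset: what is moved stays moved. The work goes in short steps, Python scripts to look and compute and a tool call to move; the robot and the scene stay as the last step left them, time stands still between calls to the robot, and variables do not carry over. Pictures are saved under pics/ and viewed, on a budget of 14 in all, crops included, one or two more only if the job needs it, and the job is handed in when it is done.

Besides the shell and the picture viewer there is one more tool, called after "Emit:" by a JSON object that holds its "name" and its "arguments", one argument or row to a line. carry_out: Moves the arm, as the interface text tells. Its arguments: {"type":"object","properties":{"steps":{"type":"array"},"gripper":{"type":"number"}},"required":["steps"]}

```bash
mkdir -p pics; python3 - <<'E'
from station import *
import cv2,numpy as np
s=sense();print(s['time_s'],s['tool_pos'],s['eef_rot'],s['width'])
for n in("top","side"):
    c=camera(n);cv2.imwrite(f"pics/{n}0.png",c["pixels"]);np.savez(f"pics/{n}0.npz",**{k:c[k] for k in c});print(n,c["mtx"],c["R"],c["t"])
E
```

```text
0.0 [ 0.23939928 -0.52221244  0.21310154] [ 8.41626540e-01 -5.40059221e-01 -7.42529799e-04 -5.03156223e-04] 1.0026788706152197
top [[422.36268296   0.         277.98827078]
 [  0.         422.36268296 209.64483448]
 [  0.           0.           1.        ]] [[-0.02630423 -0.99935721 -0.02435692]
 [-0.99628619  0.02820617 -0.08135252]
 [ 0.08198724  0.02212655 -0.99638773]] [0.02047245 0.52910833 0.90252415]
side [[397.66043656   0.         282.0134649 ]
 [  0.         397.66043656 214.83378834]
 [  0.           0.           1.        ]] [[ 9.88033934e-01 -1.54235732e-01 -5.32745190e-04]
 [-1.01088936e-01 -6.44959135e-01 -7.57501644e-01]
 [ 1.16490221e-01  7.48491184e-01 -6.52833038e-01]] [-0.52871144  0.08485028  0.91896831]
```

View pics/top0.png

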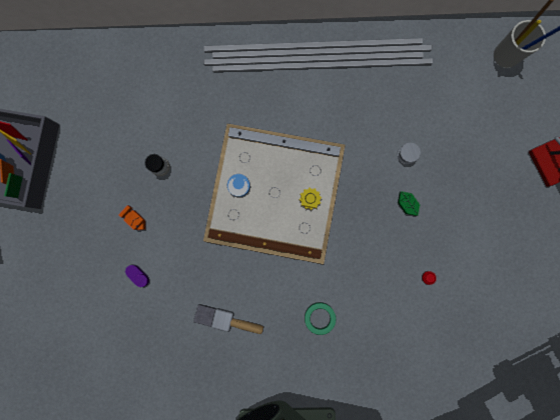

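The top view shows the board in the middle, with the strip on its far edge near (285,140) and the batten at (265,246). The moon is at (238,185) and the sun at (310,199). The loose pieces are the leaf (409,203), jewel (429,278), fish (133,218) and lozenge (137,275). The black-capped jar stands at (156,163).

```bash
cat > h.py <<'E'
import cv2,numpy as np
def ray(c,uv,z):
    d=np.linalg.inv(c["mtx"])@np.array([uv[0],uv[1],1.]);R=c["R"];o=-R.T@c["t"];w=R.T@d
    return o+w*(z-o[2])/w[2]
HUE=dict(leaf=(50,85,90,50),jewel=(172,8,150,70),fish=(7,18,150,90),lozenge=(125,150,90,40),sun=(20,32,120,90),moon=(98,115,60,90))
def mask(img,n):
    h=cv2.cvtColor(img,cv2.COLOR_BGR2HSV);a,b,s,v=HUE[n];H=h[...,0]
    m=((H>=a)&(H<=b) if a<b else (H>=a)|(H<=b))&(h[...,1]>s)&(h[...,2]>v)
    return cv2.morphologyEx(m.astype(np.uint8),cv2.MORPH_CLOSE,np.ones((3,3)))
def contours(img,n,amin=40):
    k=cv2.findContours(mask(img,n),cv2.RETR_EXTERNAL,cv2.CHAIN_APPROX_NONE)[0]
    return sorted([q for q in k if cv2.contourArea(q)>amin],key=cv2.contourArea,reverse=True)[:3]
def report(c,n,z,zs=None):
    for k in contours(c["pixels"],n):
        P=np.array([ray(c,p,z)[:2] for p in k[:,0]])*1000
        (cx,cy),(w,h),a=cv2.minAreaRect(P.astype(np.float32))
        if w<h:w,h,a=h,w,a+90
        M=cv2.moments(P.astype(np.float32).reshape(-1,1,2))
        print(n,"px",k[:,0].mean(0).round(),"cent",np.round([M["m10"]/M["m00"],M["m01"]/M["m00"]],1),"rect",np.round([cx,cy,w,h,(a+90)%180-90],1))
E
python3 - <<'E'
from h import *
for v in("top0","side0"):
    c=dict(np.load(f"pics/{v}.npz"));print(v, -c["R"].T@c["t"])
    for n in HUE: report(c,n,.012+.014 if n in("sun","moon") else .008 if n=='jewel' else .012)
c=dict(np.load("pics/top0.npz"))
# board: bright, low-sat rectangle incl. circles; print middle etc.
for p in [(275,192),(316,171),(233,215)]: print(p,ray(c,p,.012).round(4))
h=cv2.cvtColor(c["pixels"],cv2.COLOR_BGR2HSV)
m=((h[...,2]>150)&(h[...,1]<80)).astype(np.uint8);k=max(cv2.findContours(m,0,1)[0],key=cv2.contourArea)
r=cv2.minAreaRect(k);print(r)
for p in cv2.boxPoints(r):print(ray(c,p,.012).round(4))
E
```

```text
top0 [ 0.45368637 -0.01443458  0.94280693]
leaf px [320. 318.] cent [292.2 -77.9] rect [291.9 -78.3  65.8  64.8  -1.3]
leaf px [409. 203.] cent [ 537.  -282.3] rect [ 536.8 -282.    46.3   46.    76.8]
jewel px [551. 160.] cent [ 621.9 -592.6] rect [ 618.6 -602.9   90.    60.8   22. ]
jewel px [429. 278.] cent [ 373.2 -317.5] rect [ 373.3 -318.    28.    25.9   -3.1]
fish px [132. 218.] cent [520.8 332.7] rect [519.2 331.3  61.   29.7  44.5]
lozenge px [136. 276.] cent [393.7 322.7] rect [393.  322.4  59.7  30.7  40.5]
sun px [310. 198.] cent [551.8 -64.3] rect [552.3 -63.6  46.3  44.2  19.9]
moon px [239. 184.] cent [595.1  90.1] rect [590.   90.4  48.9  40.6  58.6]
side0 [ 0.42391145 -0.71466091  0.66392543]
leaf px [180. 258.] cent [293.2 -76.5] rect [293.6 -76.9  77.5  65.2 -76.7]
leaf px [306. 319.] cent [ 538.2 -276.6] rect [ 537.9 -276.5   46.6   44.1   77.3]
jewel px [221. 350.] cent [ 374.1 -315.7] rect [ 373.8 -315.8   28.4   25.3   87. ]
jewel px [261. 154.] cent [520.  325.5] rect [523.2 333.9  72.3  32.6  40.2]
fish px [261. 151.] cent [521.  339.5] rect [520.2 338.7  62.8  31.   50.6]
lozenge px [219. 158.] cent [393.9 322.3] rect [393.2 321.9  66.2  42.1  87.2]
lozenge px [296. 101.] cent [692.4 675.6] rect [693.  682.3  90.9  27.6  73.8]
sun px [294. 236.] cent [553.6 -59.5] rect [554.2 -58.1  42.   40.3  -8.9]
moon px [298. 195.] cent [595.9  93.5] rect [594.1  92.6  45.9  33.1  68.5]
(275, 192) [0.5697 0.0118 0.012 ]
(316, 171) [ 0.6141 -0.0805  0.012 ]
(233, 215) [0.5212 0.1062 0.012 ]
((274.4082946777344, 192.8496551513672), (111.79999542236328, 91.45462799072266), 10.750967025756836)
[0.4952 0.1556 0.012 ]
[0.6963 0.1144 0.012 ]
[ 0.641 -0.13   0.012]
[ 0.4429 -0.0853  0.012 ]
```

View pics/side0.png

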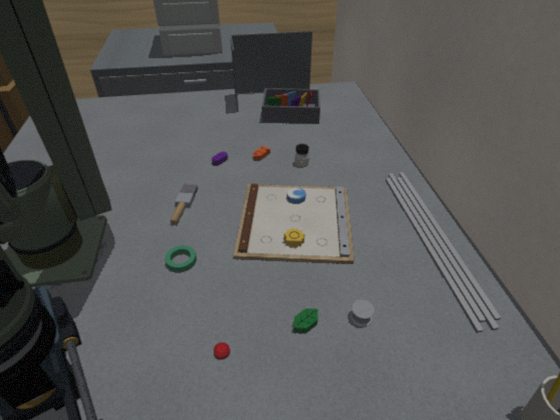

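The side view confirms the layout, with the black-capped jar at (302,155) near the fish. From the circles and box the board has yaw ≈ -12.5° and centre ≈ (0.570, 0.012). Next come the piece axes and the jar position.

```bash
python3 - <<'E'
from h import *
for v in("top0","side0"):
    c=dict(np.load(f"pics/{v}.npz"))
    for n in("leaf","lozenge","fish","jewel"):
        for z in (.010,):
            ks=[k for k in contours(c["pixels"],n)]
            for k in ks:
                m=np.zeros((420,560),np.uint8);cv2.drawContours(m,[k],-1,1,-1)
                P=np.array([ray(c,p[::-1],z)[:2] for p in np.argwhere(m)])*1000
                mu,V,e=cv2.PCACompute2(P,None)
                d=(P-mu)@V.T
                print(v,n,mu.round(1),"ang",np.degrees(np.arctan2(V[0,1],V[0,0])).round(1),"ext",np.ptp(d,axis=0).round(1))
c=dict(np.load("pics/top0.npz"))
print("jar",ray(c,(155,162),.058),"white",ray(c,(409,148),.03))
E
```

```text
top0 leaf [[291.8 -78.1]] ang 16.2 ext [67.9 65.8]
top0 leaf [[ 537.1 -282.9]] ang 32.0 ext [62.9 35.3]
top0 lozenge [[393.5 323.3]] ang 44.5 ext [60.1 30.8]
top0 fish [[520.8 333.4]] ang 45.1 ext [61.1 30. ]
top0 jewel [[ 621.4 -592. ]] ang 6.2 ext [97.8 61.1]
top0 jewel [[ 373.3 -316.9]] ang 68.4 ext [28.3 26.9]
side0 leaf [[292.8 -75.5]] ang 100.1 ext [78.2 65.9]
side0 leaf [[ 538.4 -275.7]] ang 35.3 ext [63.4 38.6]
side0 lozenge [[393.5 325. ]] ang 66.9 ext [71.5 43.1]
side0 lozenge [[693.1 679.3]] ang 69.0 ext [93.  31.6]
side0 fish [[521.3 342.5]] ang 49.1 ext [62.8 31.3]
side0 jewel [[ 374.2 -317.1]] ang 97.1 ext [28.7 26.3]
side0 jewel [[520.2 323.1]] ang 40.9 ext [72.3 32.6]
jar [0.63607307 0.26537327 0.058     ] white [ 0.65540841 -0.28308521  0.03      ]
```

Emit:
{"name": "carry_out", "arguments": {
  "steps": [
    {"tx": 0.037,"ty": 0.03,"tz": 0,"twist": 0.05},
    {"tx": 0.074,"ty": 0.06,"tz": 0,"twist": 0.13},
    {"tx": 0.111,"ty": 0.09,"tz": 0,"twist": 0.13},
    {"tx": 0.148,"ty": 0.12,"tz": 0,"twist": 0.13},
    {"tx": 0.185,"ty": 0.15,"tz": 0,"twist": 0.13},
    {"tx": 0.222,"ty": 0.18,"tz": 0,"twist": 0.13},
    {"tx": 0.26,"ty": 0.21,"tz": 0,"twist": 0.13},
    {"tx": 0.298,"ty": 0.241,"tz": -0.03,"twist": 0.13},
    {"tx": 0.298,"ty": 0.241,"tz": -0.07,"twist": 0.13},
    {"tx": 0.298,"ty": 0.241,"tz": -0.11,"twist": 0.13}
  ],
  "gripper": 100
}}

```text
time_s: 1.1
tool_pos: [0.5387, -0.2796, 0.1016]
eef_rot: [0.876, -0.483, -0.0, -0.0]
force: [0.0, -1.2, -1.1]
width: 1.001
```

Emit:
{"name": "carry_out", "arguments": {
  "steps": [
    {"tx": -0.001,"ty": -0.001,"tz": -0.03,"twist": 0},
    {"tx": -0.001,"ty": -0.001,"tz": -0.06,"twist": 0},
    {"tx": -0.001,"ty": -0.001,"tz": -0.08,"twist": 0},
    {"tx": -0.001,"ty": -0.001,"tz": -0.09,"twist": 0},
    {"tx": -0.001,"ty": -0.001,"tz": -0.096,"twist": 0},
    {"tx": -0.001,"ty": -0.001,"tz": -0.096,"twist": 0},
    {"tx": -0.001,"ty": -0.001,"tz": -0.096,"twist": 0},
    {"tx": -0.001,"ty": -0.001,"tz": -0.096,"twist": 0},
    {"tx": -0.001,"ty": -0.001,"tz": -0.096,"twist": 0},
    {"tx": -0.001,"ty": -0.001,"tz": -0.096,"twist": 0}
  ]
}}

```text
time_s: 2.1
tool_pos: [0.538, -0.2807, 0.0062]
eef_rot: [0.876, -0.483, 0.0, -0.0]
force: [-1.0, -0.0, 0.3]
width: 0.999
```

Emit:
{"name": "carry_out", "arguments": {
  "steps": [
    {"tx": 0,"ty": 0,"tz": 0,"twist": 0},
    {"tx": 0,"ty": 0,"tz": 0,"twist": 0},
    {"tx": 0,"ty": 0,"tz": 0,"twist": 0},
    {"tx": 0,"ty": 0,"tz": 0,"twist": 0},
    {"tx": 0,"ty": 0,"tz": 0,"twist": 0},
    {"tx": 0,"ty": 0,"tz": 0,"twist": 0},
    {"tx": 0,"ty": 0,"tz": 0,"twist": 0},
    {"tx": 0,"ty": 0,"tz": 0,"twist": 0},
    {"tx": 0,"ty": 0,"tz": 0,"twist": 0},
    {"tx": 0,"ty": 0,"tz": 0,"twist": 0}
  ],
  "gripper": 0
}}

```text
time_s: 3.1
tool_pos: [0.5379, -0.2807, 0.0061]
eef_rot: [0.876, -0.483, -0.0, -0.001]
force: [-0.0, 0.9, 0.9]
width: 0.374
```

Emit:
{"name": "carry_out", "arguments": {
  "steps": [
    {"tx": 0,"ty": 0,"tz": 0.04,"twist": 0},
    {"tx": 0,"ty": 0.01,"tz": 0.08,"twist": 0},
    {"tx": 0.005,"ty": 0.05,"tz": 0.09,"twist": 0.13},
    {"tx": 0.01,"ty": 0.095,"tz": 0.09,"twist": 0.27},
    {"tx": 0.015,"ty": 0.14,"tz": 0.09,"twist": 0.41},
    {"tx": 0.02,"ty": 0.185,"tz": 0.09,"twist": 0.55},
    {"tx": 0.025,"ty": 0.23,"tz": 0.09,"twist": 0.69},
    {"tx": 0.032,"ty": 0.27,"tz": 0.09,"twist": 0.79},
    {"tx": 0.032,"ty": 0.293,"tz": 0.09,"twist": 0.79},
    {"tx": 0.032,"ty": 0.293,"tz": 0.08,"twist": 0.79}
  ]
}}

```text
time_s: 4.1
tool_pos: [0.571, 0.0153, 0.0869]
eef_rot: [0.994, -0.107, 0.001, -0.001]
force: [-0.2, -1.6, -0.5]
width: 0.37
```

```bash
python3 - <<'E'
from station import *
import cv2,numpy as np
s=sense();print(s['time_s'],s['tool_pos'],s['eef_rot'],s['width'],s['joints'])
c=camera("wrist");cv2.imwrite("pics/w1.png",c["pixels"]);print(c["mtx"],c["tool_from_camera"])
E
```

```text
4.1 [0.5709741  0.01525217 0.08694226] [ 9.94282451e-01 -1.06770638e-01  1.24865799e-03 -9.37366013e-04] 0.3700939876158301 [0.00564099 0.42042722 1.75554995 0.00192749 0.96292418 0.21849164]
[[325.1922621    0.         282.55907683]
 [  0.         325.1922621  205.73659821]
 [  0.           0.           1.        ]] [[ 9.99999726e-01  1.34434813e-04  7.27709345e-04  3.03765592e-04]
 [-3.10435907e-04  9.68860021e-01  2.47608894e-01 -6.91136517e-02]
 [-6.71761236e-04 -2.47609052e-01  9.68859797e-01 -1.71705424e-01]
 [ 0.00000000e+00  0.00000000e+00  0.00000000e+00  1.00000000e+00]]
```

View pics/w1.png

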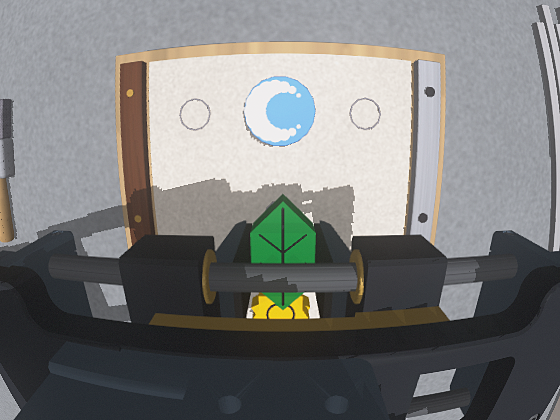

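The wrist view shows the leaf held level and square, its tip at (283,194). The moon is at (280,111), the circles at (195,114) and (365,114), and the sun's edge at (285,310). I'll use these to refine the targets.

```bash
cat >> h.py <<'E'
from scipy.spatial.transform import Rotation as Ro
MW=np.array([[325.1922621,0,282.55907683],[0,325.1922621,205.73659821],[0,0,1]])
TC=np.array([[1,.000134,.000728,.000304],[-.00031,.96886,.247609,-.0691137],[-.000672,-.247609,.96886,-.1717054],[0,0,0,1]])
def wray(s,uv,z):
    x=(np.array(uv)-MW[:2,2])/MW[0,0];r=np.linalg.norm(x);d=np.r_[x/r*np.sin(r),np.cos(r)] if r>0 else np.array([0,0,1.])
    R=Ro.from_quat(s["eef_rot"]).as_matrix();o=R@TC[:3,3]+s["tool_pos"];w=R@TC[:3,:3]@d
    return o+w*(z-o[2])/w[2]
E
python3 - <<'E'
from h import *
from station import sense
s=sense()
A=wray(s,(195,114),.012);B=wray(s,(365.5,114),.012);M=wray(s,(280,111),.029)
print(A,B,M,np.linalg.norm(A-B));d=(B-A)/np.linalg.norm(B-A);by=np.array([-d[1],d[0],0]);print("yaw",np.degrees(np.arctan2(d[1],d[0])))
C=(A+B)/2-.08*by;print("centre",C,"loz",C+.065*d-.08*by,"fish",A)
t=wray(s,(283,194),.0988);R=Ro.from_quat(s["eef_rot"]).as_matrix();print("leaf tip in tool",R.T@(t-s["tool_pos"]))
E
```

```text
[0.52122308 0.10436879 0.012     ] [0.64749049 0.07664144 0.012     ] [0.58446793 0.09043803 0.029     ] 0.1292759219213058
yaw -12.38513412851836
centre [0.56719823 0.01236687 0.012     ] loz [ 0.613527   -0.07971269  0.012     ] fish [0.52122308 0.10436879 0.012     ]
leaf tip in tool [ 0.00063868 -0.03489495 -0.01434422]
```

Emit:
{"name": "carry_out", "arguments": {
  "steps": [
    {"tx": -0.0035,"ty": -0.006,"tz": -0.02,"twist": 0},
    {"tx": -0.0035,"ty": -0.006,"tz": -0.04,"twist": 0},
    {"tx": -0.0035,"ty": -0.006,"tz": -0.055,"twist": 0},
    {"tx": -0.0035,"ty": -0.006,"tz": -0.06,"twist": 0},
    {"tx": -0.0035,"ty": -0.006,"tz": -0.064,"twist": 0},
    {"tx": -0.0035,"ty": -0.006,"tz": -0.067,"twist": 0},
    {"tx": -0.0035,"ty": -0.006,"tz": -0.0685,"twist": 0},
    {"tx": -0.0035,"ty": -0.006,"tz": -0.0685,"twist": 0},
    {"tx": -0.0035,"ty": -0.006,"tz": -0.0685,"twist": 0},
    {"tx": -0.0035,"ty": -0.006,"tz": -0.0685,"twist": 0}
  ]
}}

```text
time_s: 5.15
tool_pos: [0.5659, 0.0068, 0.0181]
eef_rot: [0.994, -0.107, -0.0, 0.0]
force: [-3.8, -1.4, 9.1]
width: 0.368
```

Emit:
{"name": "carry_out", "arguments": {
  "steps": [
    {"tx": 0,"ty": 0,"tz": 0,"twist": 0},
    {"tx": 0,"ty": 0,"tz": 0,"twist": 0},
    {"tx": 0,"ty": 0,"tz": 0,"twist": 0},
    {"tx": 0,"ty": 0,"tz": 0,"twist": 0},
    {"tx": 0,"ty": 0,"tz": 0,"twist": 0},
    {"tx": 0,"ty": 0,"tz": 0.01,"twist": 0},
    {"tx": 0,"ty": 0,"tz": 0.03,"twist": 0},
    {"tx": 0,"ty": 0,"tz": 0.06,"twist": 0},
    {"tx": 0,"ty": 0,"tz": 0.08,"twist": 0},
    {"tx": 0,"ty": 0,"tz": 0.08,"twist": 0}
  ],
  "gripper": 75
}}

```text
time_s: 6.15
tool_pos: [0.5683, 0.0068, 0.1016]
eef_rot: [0.994, -0.107, 0.003, -0.0]
force: [-0.7, -0.8, 0.1]
width: 0.749
```

Emit:
{"name": "carry_out", "arguments": {
  "steps": [
    {"tx": -0.024,"ty": -0.04,"tz": 0,"twist": 0},
    {"tx": -0.048,"ty": -0.08,"tz": 0,"twist": 0},
    {"tx": -0.072,"ty": -0.12,"tz": 0,"twist": 0},
    {"tx": -0.096,"ty": -0.16,"tz": 0,"twist": 0},
    {"tx": -0.12,"ty": -0.2,"tz": 0,"twist": 0},
    {"tx": -0.144,"ty": -0.24,"tz": 0,"twist": 0},
    {"tx": -0.168,"ty": -0.28,"tz": 0,"twist": 0},
    {"tx": -0.194,"ty": -0.324,"tz": 0,"twist": 0},
    {"tx": -0.194,"ty": -0.324,"tz": -0.02,"twist": 0},
    {"tx": -0.194,"ty": -0.324,"tz": -0.04,"twist": 0}
  ],
  "gripper": 100
}}

```text
time_s: 7.15
tool_pos: [0.3732, -0.3188, 0.061]
eef_rot: [0.994, -0.109, 0.004, 0.0]
force: [0.5, 0.2, -0.5]
width: 0.999
```

```bash
python3 - <<'E'
from h import *
from station import *
s=sense();print(s['tool_pos'],s['eef_rot'])
c=camera("wrist");cv2.imwrite("pics/w2.png",c["pixels"])
c=camera("top");cv2.imwrite("pics/t2.png",c["pixels"])
for n in("leaf","jewel"): report(c,n,.025 if n=='leaf' else .008)
E
```

```text
[ 0.37316617 -0.31878768  0.06096378] [ 9.94018017e-01 -1.09159392e-01  3.52253178e-03  1.31235403e-05]
leaf px [320. 318.] cent [294.5 -77. ] rect [294.1 -77.4  64.9  64.   -1.3]
leaf px [278. 193.] cent [565.7   5. ] rect [565.8   5.   45.1  43.7  32.1]
jewel px [551. 160.] cent [ 621.7 -592.7] rect [ 618.6 -603.    89.8   60.9   22.4]
jewel px [429. 278.] cent [ 373.  -317.4] rect [ 372.6 -317.3   28.4   27.5   68.6]
```

View pics/w2.png

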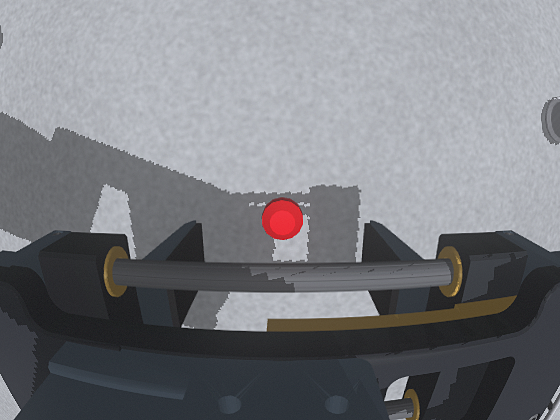

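Jewel is at (282,219), centred between the open fingers.

Emit:
{"name": "carry_out", "arguments": {
  "steps": [
    {"tx": 0,"ty": 0.0015,"tz": -0.02,"twist": 0},
    {"tx": 0,"ty": 0.0015,"tz": -0.04,"twist": 0},
    {"tx": 0,"ty": 0.0015,"tz": -0.05,"twist": 0},
    {"tx": 0,"ty": 0.0015,"tz": -0.056,"twist": 0},
    {"tx": 0,"ty": 0.0015,"tz": -0.057,"twist": 0},
    {"tx": 0,"ty": 0.0015,"tz": -0.057,"twist": 0},
    {"tx": 0,"ty": 0.0015,"tz": -0.057,"twist": 0},
    {"tx": 0,"ty": 0.0015,"tz": -0.057,"twist": 0},
    {"tx": 0,"ty": 0.0015,"tz": -0.057,"twist": 0},
    {"tx": 0,"ty": 0.0015,"tz": -0.057,"twist": 0}
  ]
}}

```text
time_s: 8.25
tool_pos: [0.372, -0.3145, 0.0022]
eef_rot: [0.994, -0.108, 0.001, -0.002]
force: [0.3, -0.2, 0.7]
width: 0.999
```

Emit:
{"name": "carry_out", "arguments": {
  "steps": [
    {"tx": 0,"ty": 0,"tz": 0,"twist": 0},
    {"tx": 0,"ty": 0,"tz": 0,"twist": 0},
    {"tx": 0,"ty": 0,"tz": 0,"twist": 0},
    {"tx": 0,"ty": 0,"tz": 0,"twist": 0},
    {"tx": 0,"ty": 0,"tz": 0,"twist": 0},
    {"tx": 0,"ty": 0,"tz": 0,"twist": 0},
    {"tx": 0,"ty": 0,"tz": 0,"twist": 0},
    {"tx": 0,"ty": 0,"tz": 0,"twist": 0},
    {"tx": 0,"ty": 0,"tz": 0,"twist": 0},
    {"tx": 0,"ty": 0,"tz": 0,"twist": 0}
  ],
  "gripper": 0
}}

```text
time_s: 9.25
tool_pos: [0.372, -0.3145, 0.0022]
eef_rot: [0.994, -0.108, 0.001, -0.002]
force: [0.0, 0.7, -0.4]
width: 0.309
```

Emit:
{"name": "carry_out", "arguments": {
  "steps": [
    {"tx": 0,"ty": 0,"tz": 0.03,"twist": 0},
    {"tx": 0,"ty": 0,"tz": 0.07,"twist": 0},
    {"tx": 0.02,"ty": 0.035,"tz": 0.09,"twist": 0},
    {"tx": 0.044,"ty": 0.075,"tz": 0.1,"twist": 0},
    {"tx": 0.068,"ty": 0.115,"tz": 0.1,"twist": 0},
    {"tx": 0.092,"ty": 0.155,"tz": 0.1,"twist": 0},
    {"tx": 0.116,"ty": 0.195,"tz": 0.1,"twist": 0},
    {"tx": 0.14,"ty": 0.235,"tz": 0.1,"twist": 0},
    {"tx": 0.165,"ty": 0.275,"tz": 0.1,"twist": 0},
    {"tx": 0.18,"ty": 0.3,"tz": 0.1,"twist": 0}
  ]
}}

```text
time_s: 10.25
tool_pos: [0.5534, -0.0117, 0.1022]
eef_rot: [0.994, -0.107, 0.001, -0.002]
force: [0.9, -0.7, -0.6]
width: 0.306
```

```bash
python3 - <<'E'
from h import *
from station import *
s=sense();print(s['tool_pos'],s['eef_rot'])
c=camera("wrist");cv2.imwrite("pics/w3.png",c["pixels"])
E
```

```text
[ 0.5534468  -0.01169008  0.10220859] [ 0.994263   -0.10693103  0.00112017 -0.00236285]
```

View pics/w3.png

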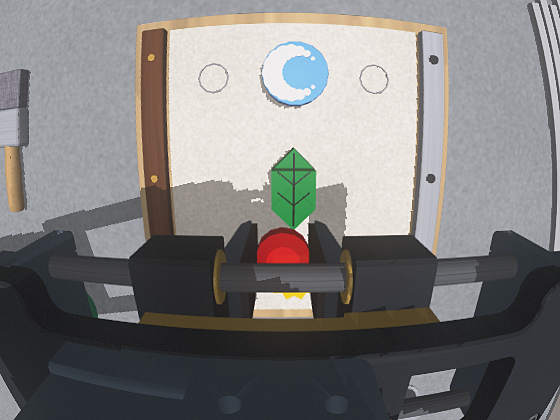

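The jewel is held level at (283,245). The leaf lies flat with its tips at (293,148) and (293,229).

```bash
python3 - <<'E'
from h import *
from station import *
s=sense();R=Ro.from_quat(s["eef_rot"]).as_matrix()
a=wray(s,(293,148),.030);b=wray(s,(293,229),.030);L=(a+b)/2;print("leaf",a,b,L,np.linalg.norm(a-b))
A=wray(s,(213.5,78),.012);B=wray(s,(374,79),.012);d=(B-A)/np.linalg.norm(B-A);by=np.array([-d[1],d[0],0]);C=(A+B)/2-.08*by
print("centre",C,"fish",A,np.degrees(np.arctan2(d[1],d[0])),np.linalg.norm(A-B),"loz",C+.065*d-.08*by)
for v in (228,):
  zt=s["tool_pos"][2]+.0078;j=wray(s,(283,v),zt);print("jewel rim far in tool(y should be yc-.015)",R.T@(j-s["tool_pos"]))
E
```

```text
leaf [0.57497919 0.03982829 0.03      ] [ 0.56196376 -0.02236013  0.03      ] [0.56847147 0.00873408 0.03      ] 0.0635358242940422
centre [0.5722208  0.01729977 0.012     ] fish [0.52503907 0.10911431 0.012     ] -11.998716222296299 0.13047644750785356 loz [ 0.61916952 -0.07446525  0.012     ]
jewel rim far in tool(y should be yc-.015) [ 0.00066503 -0.01499966 -0.00768282]
```

Emit:
{"name": "carry_out", "arguments": {
  "steps": [
    {"tx": 0.007,"ty": 0.01,"tz": -0.01,"twist": 0},
    {"tx": 0.0136,"ty": 0.019,"tz": -0.03,"twist": 0},
    {"tx": 0.0136,"ty": 0.019,"tz": -0.04,"twist": 0},
    {"tx": 0.0136,"ty": 0.019,"tz": -0.04,"twist": 0},
    {"tx": 0.0136,"ty": 0.019,"tz": -0.04,"twist": 0},
    {"tx": 0.0136,"ty": 0.019,"tz": -0.04,"twist": 0},
    {"tx": 0.0136,"ty": 0.019,"tz": -0.04,"twist": 0},
    {"tx": 0.0136,"ty": 0.019,"tz": -0.04,"twist": 0},
    {"tx": 0.0136,"ty": 0.019,"tz": -0.04,"twist": 0},
    {"tx": 0.0136,"ty": 0.019,"tz": -0.04,"twist": 0}
  ]
}}

```text
time_s: 11.3
tool_pos: [0.5692, 0.0099, 0.0625]
eef_rot: [0.994, -0.106, 0.002, -0.004]
force: [-0.2, -0.2, -0.9]
width: 0.302
```

```bash
python3 - <<'E'
from h import *
from station import *
s=sense();print(s['tool_pos'],s['eef_rot'])
c=camera("wrist");cv2.imwrite("pics/w4.png",c["pixels"]);
E
```

```text
[0.56923372 0.00986505 0.06246257] [ 0.99430473 -0.10648453  0.0024488  -0.00362607]
```

View pics/w4.png

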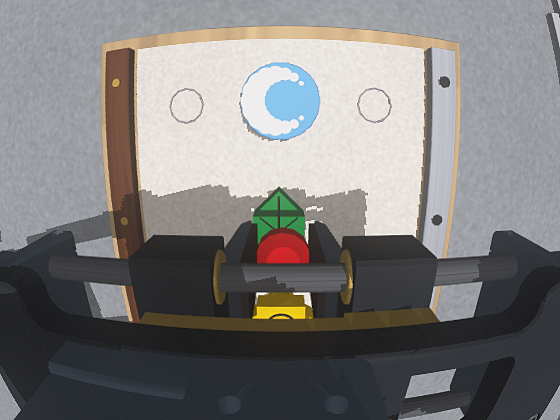

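The jewel is over the leaf, with the leaf tip at (279,188) and the circles at (187,105) and (374.5,105).

```bash
python3 - <<'E'
from h import *
from station import *
s=sense();R=Ro.from_quat(s["eef_rot"]).as_matrix()
T=lambda p:(R.T@(p-s["tool_pos"])).round(4)
print("leaf tip",T(wray(s,(279,188),.030)))
print("jewel rim", T(wray(s,(283,228),s["tool_pos"][2]+.0078)))
A=wray(s,(187,105),.012);B=wray(s,(374.5,105),.012);d=(B-A)/np.linalg.norm(B-A);by=np.array([-d[1],d[0],0]);C=(A+B)/2-.08*by
print("centre",C,T(C),"fish",A,np.degrees(np.arctan2(d[1],d[0])))
E
```

```text
leaf tip [-0.0018 -0.0286  0.0326]
jewel rim [ 0.0007 -0.015  -0.0077]
centre [0.56961234 0.01466105 0.012     ] [-0.0008 -0.0043  0.0504] fish [0.52301228 0.1066477  0.012     ] -12.254155562234631
```

Emit:
{"name": "carry_out", "arguments": {
  "steps": [
    {"tx": -0.0026,"ty": -0.0026,"tz": -0.01,"twist": 0},
    {"tx": -0.0026,"ty": -0.0026,"tz": -0.018,"twist": 0},
    {"tx": -0.0026,"ty": -0.0026,"tz": -0.024,"twist": 0},
    {"tx": -0.0026,"ty": -0.0026,"tz": -0.027,"twist": 0},
    {"tx": -0.0026,"ty": -0.0026,"tz": -0.0285,"twist": 0},
    {"tx": -0.0026,"ty": -0.0026,"tz": -0.0295,"twist": 0},
    {"tx": -0.0026,"ty": -0.0026,"tz": -0.0295,"twist": 0},
    {"tx": -0.0026,"ty": -0.0026,"tz": -0.0295,"twist": 0},
    {"tx": -0.0026,"ty": -0.0026,"tz": -0.0295,"twist": 0},
    {"tx": -0.0026,"ty": -0.0026,"tz": -0.0295,"twist": 0}
  ]
}}

```text
time_s: 12.35
tool_pos: [0.5667, 0.0073, 0.0331]
eef_rot: [0.994, -0.106, 0.003, -0.004]
force: [-0.3, 0.4, -0.1]
width: 0.308
```

Emit:
{"name": "carry_out", "arguments": {
  "steps": [
    {"tx": 0,"ty": 0,"tz": -0.0005,"twist": 0},
    {"tx": 0,"ty": 0,"tz": -0.001,"twist": 0},
    {"tx": 0,"ty": 0,"tz": -0.0015,"twist": 0},
    {"tx": 0,"ty": 0,"tz": -0.0015,"twist": 0},
    {"tx": 0,"ty": 0,"tz": -0.0015,"twist": 0},
    {"tx": 0,"ty": 0,"tz": -0.0015,"twist": 0},
    {"tx": 0,"ty": 0,"tz": -0.0015,"twist": 0},
    {"tx": 0,"ty": 0,"tz": -0.0015,"twist": 0},
    {"tx": 0,"ty": 0,"tz": -0.0015,"twist": 0},
    {"tx": 0,"ty": 0,"tz": -0.0015,"twist": 0}
  ]
}}

```text
time_s: 13.35
tool_pos: [0.5669, 0.0073, 0.0322]
eef_rot: [0.994, -0.106, 0.003, -0.004]
force: [-1.1, -0.3, 5.2]
width: 0.303
```

Emit:
{"name": "carry_out", "arguments": {
  "steps": [
    {"tx": 0,"ty": 0,"tz": 0,"twist": 0},
    {"tx": 0,"ty": 0,"tz": 0,"twist": 0},
    {"tx": 0,"ty": 0,"tz": 0,"twist": 0},
    {"tx": 0,"ty": 0,"tz": 0,"twist": 0},
    {"tx": 0,"ty": 0,"tz": 0,"twist": 0},
    {"tx": 0,"ty": 0,"tz": 0,"twist": 0},
    {"tx": 0,"ty": -0.03,"tz": 0.03,"twist": 0},
    {"tx": -0.01,"ty": -0.06,"tz": 0.06,"twist": 0},
    {"tx": -0.01,"ty": -0.08,"tz": 0.07,"twist": 0},
    {"tx": -0.01,"ty": -0.08,"tz": 0.07,"twist": 0}
  ],
  "gripper": 60
}}

```text
time_s: 14.35
tool_pos: [0.5581, -0.0749, 0.1043]
eef_rot: [0.994, -0.108, 0.005, -0.003]
force: [-0.1, 1.0, 0.3]
width: 0.603
```

```bash
python3 - <<'E'
from h import *
from station import *
s=sense();print(s['tool_pos'],s['eef_rot'])
c=camera("wrist");cv2.imwrite("pics/w5.png",c["pixels"])
E
```

```text
[ 0.55811426 -0.07491992  0.10426279] [ 0.99415072 -0.10782628  0.00520391 -0.00328008]
```

View pics/w5.png

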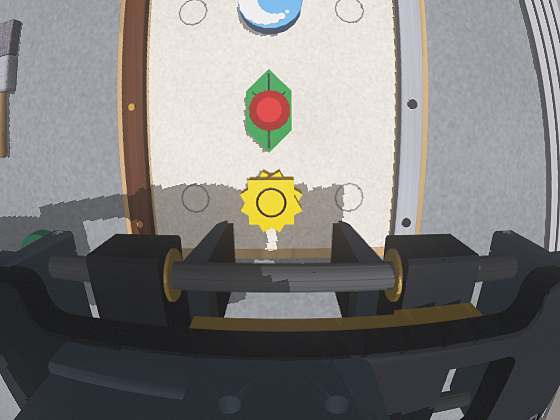

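The jewel at (270,110) sits on the leaf's middle. The leaf tips are at (268,69) and (268,151), and all four circles and the sun (271,202) are visible. Now the leaf's offset from the board centre.

```bash
python3 - <<'E'
from h import *
from station import *
s=sense()
C=[wray(s,p,.012) for p in((193,12),(349.5,10.5),(196,198),(349.5,197))];c=np.mean(C,0)
bx=C[1]-C[0]+C[3]-C[2];bx/=np.linalg.norm(bx);by=np.array([-bx[1],bx[0],0])
L=(wray(s,(268,69),.03)+wray(s,(268,151),.03))/2;J=wray(s,(270,109),.046);S=wray(s,(271.5,202),.03)
print("centre",c,np.degrees(np.arctan2(bx[1],bx[0])),[np.linalg.norm(C[i]-C[j]).round(4) for i,j in((0,1),(2,3),(0,2),(1,3))])
for n,p in dict(leaf=L,jewel=J,sun=S).items(): print(n,p.round(4),"board",((p-c)@bx).round(4),((p-c)@by).round(4))
E
```

```text
centre [0.5685723  0.01556573 0.012     ] -12.24095428744859 [np.float64(0.1299), np.float64(0.1297), np.float64(0.1594), np.float64(0.1586)]
leaf [0.5648 0.0076 0.03  ] board -0.002 -0.0086
jewel [0.5667 0.0068 0.046 ] board 0.0001 -0.009
sun [ 0.552  -0.0619  0.03  ] board 0.0002 -0.0792
```

Emit:
{"name": "carry_out", "arguments": {
  "steps": [
    {"tx": -0.018,"ty": 0.044,"tz": 0,"twist": -0.1},
    {"tx": -0.036,"ty": 0.088,"tz": 0,"twist": -0.2},
    {"tx": -0.054,"ty": 0.132,"tz": 0,"twist": -0.3},
    {"tx": -0.072,"ty": 0.176,"tz": 0,"twist": -0.4},
    {"tx": -0.09,"ty": 0.22,"tz": 0,"twist": -0.5},
    {"tx": -0.11,"ty": 0.264,"tz": 0,"twist": -0.6},
    {"tx": -0.128,"ty": 0.308,"tz": 0,"twist": -0.61},
    {"tx": -0.147,"ty": 0.353,"tz": 0,"twist": -0.61},
    {"tx": -0.165,"ty": 0.399,"tz": 0,"twist": -0.61},
    {"tx": -0.165,"ty": 0.399,"tz": -0.04,"twist": -0.61}
  ],
  "gripper": 100
}}

```text
time_s: 15.4
tool_pos: [0.3927, 0.334, 0.0656]
eef_rot: [0.917, -0.398, 0.007, -0.008]
force: [0.7, -1.0, 0.4]
width: 1.002
```

```bash
python3 - <<'E'
from h import *
from station import *
s=sense();print(s['tool_pos'],s['eef_rot'],s['joints'])
c=camera("wrist");cv2.imwrite("pics/w6.png",c["pixels"])
R=Ro.from_quat(s["eef_rot"]).as_matrix()
for k in contours(c["pixels"],"lozenge",300):
    P=np.array([(R.T@(wray(s,p,.016)-s["tool_pos"]))[:2]*1000 for p in k[:,0]],np.float32);print(cv2.minAreaRect(P),k[:,0].mean(0))
E
```

```text
[0.39265891 0.33398352 0.0656195 ] [ 0.91739065 -0.39784387  0.00662063 -0.00841575] [ 0.68514915  0.36267242  1.92305449 -0.00545989  0.83484285  1.50715256]
((9.319624900817871, 4.844409942626953), (28.6756534576416, 52.87932205200195), 0.005923578981310129) [294.36898396 231.27272727]
```

View pics/w6.png

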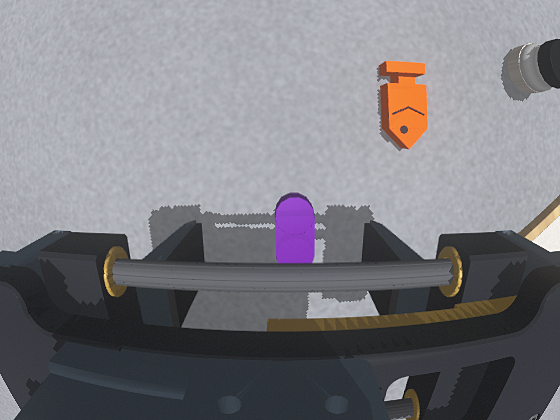

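Violet lozenge lies square between the fingers at (294,231), off centre by about (9, 7) mm in the tool frame. The fish is at (403,105) and the jar at (545,65).

Emit:
{"name": "carry_out", "arguments": {
  "steps": [
    {"tx": 0.001,"ty": -0.0115,"tz": 0,"twist": 0},
    {"tx": 0.001,"ty": -0.0115,"tz": -0.02,"twist": 0},
    {"tx": 0.001,"ty": -0.0115,"tz": -0.04,"twist": 0},
    {"tx": 0.001,"ty": -0.0115,"tz": -0.05,"twist": 0},
    {"tx": 0.001,"ty": -0.0115,"tz": -0.058,"twist": 0},
    {"tx": 0.001,"ty": -0.0115,"tz": -0.061,"twist": 0},
    {"tx": 0.001,"ty": -0.0115,"tz": -0.061,"twist": 0},
    {"tx": 0.001,"ty": -0.0115,"tz": -0.061,"twist": 0},
    {"tx": 0.001,"ty": -0.0115,"tz": -0.061,"twist": 0},
    {"tx": 0.001,"ty": -0.0115,"tz": -0.061,"twist": 0}
  ]
}}

```text
time_s: 16.45
tool_pos: [0.3888, 0.3148, 0.0004]
eef_rot: [0.917, -0.398, 0.003, 0.0]
force: [-4.8, -7.7, 31.5]
width: 1.0
```

Emit:
{"name": "carry_out", "arguments": {
  "steps": [
    {"tx": 0,"ty": 0,"tz": 0,"twist": 0},
    {"tx": 0,"ty": 0,"tz": 0,"twist": 0},
    {"tx": 0,"ty": 0,"tz": 0,"twist": 0},
    {"tx": 0,"ty": 0,"tz": 0,"twist": 0},
    {"tx": 0,"ty": 0,"tz": 0,"twist": 0},
    {"tx": 0,"ty": 0,"tz": 0,"twist": 0},
    {"tx": 0,"ty": 0,"tz": 0,"twist": 0},
    {"tx": 0,"ty": 0,"tz": 0,"twist": 0},
    {"tx": 0,"ty": 0,"tz": 0,"twist": 0},
    {"tx": 0,"ty": 0,"tz": 0,"twist": 0}
  ],
  "gripper": 0
}}

```text
time_s: 17.45
tool_pos: [0.3888, 0.3149, 0.0004]
eef_rot: [0.917, -0.398, 0.003, 0.0]
force: [-2.1, 2.5, 4.7]
width: 0.303
```

Emit:
{"name": "carry_out", "arguments": {
  "steps": [
    {"tx": 0,"ty": 0,"tz": 0.04,"twist": 0},
    {"tx": 0.005,"ty": -0.01,"tz": 0.08,"twist": 0},
    {"tx": 0.02,"ty": -0.04,"tz": 0.1,"twist": -0.12},
    {"tx": 0.04,"ty": -0.08,"tz": 0.1,"twist": -0.24},
    {"tx": 0.06,"ty": -0.12,"tz": 0.1,"twist": -0.36},
    {"tx": 0.08,"ty": -0.16,"tz": 0.1,"twist": -0.48},
    {"tx": 0.1,"ty": -0.2,"tz": 0.1,"twist": -0.6},
    {"tx": 0.12,"ty": -0.24,"tz": 0.1,"twist": -0.72},
    {"tx": 0.14,"ty": -0.28,"tz": 0.1,"twist": -0.84},
    {"tx": 0.16,"ty": -0.31,"tz": 0.1,"twist": -0.965}
  ]
}}

```text
time_s: 18.45
tool_pos: [0.5485, 0.0017, 0.0994]
eef_rot: [-0.625, 0.78, -0.002, -0.003]
force: [0.3, 1.1, -0.7]
width: 0.308
```

Emit:
{"name": "carry_out", "arguments": {
  "steps": [
    {"tx": 0.02,"ty": -0.027,"tz": 0,"twist": 0},
    {"tx": 0.04,"ty": -0.054,"tz": 0,"twist": 0},
    {"tx": 0.0585,"ty": -0.078,"tz": 0,"twist": 0},
    {"tx": 0.0585,"ty": -0.078,"tz": -0.02,"twist": 0},
    {"tx": 0.0585,"ty": -0.078,"tz": -0.04,"twist": 0},
    {"tx": 0.0585,"ty": -0.078,"tz": -0.045,"twist": 0},
    {"tx": 0.0585,"ty": -0.078,"tz": -0.045,"twist": 0},
    {"tx": 0.0585,"ty": -0.078,"tz": -0.045,"twist": 0},
    {"tx": 0.0585,"ty": -0.078,"tz": -0.045,"twist": 0},
    {"tx": 0.0585,"ty": -0.078,"tz": -0.045,"twist": 0}
  ]
}}

```text
time_s: 19.45
tool_pos: [0.6075, -0.0762, 0.0554]
eef_rot: [-0.625, 0.78, -0.003, -0.002]
force: [-0.1, 0.2, -1.0]
width: 0.306
```

```bash
python3 - <<'E'
from h import *
from station import *
s=sense();print(s['tool_pos'],s['eef_rot'],s['joints'])
c=camera("wrist");cv2.imwrite("pics/w7.png",c["pixels"])
E
```

```text
[ 0.60750572 -0.07621564  0.05540956] [-0.62547363  0.78023575 -0.00299781 -0.00243461] [-0.13939082  0.51079688  1.68833221 -0.00946981  0.94146032  1.65628325]
```

View pics/w7.png

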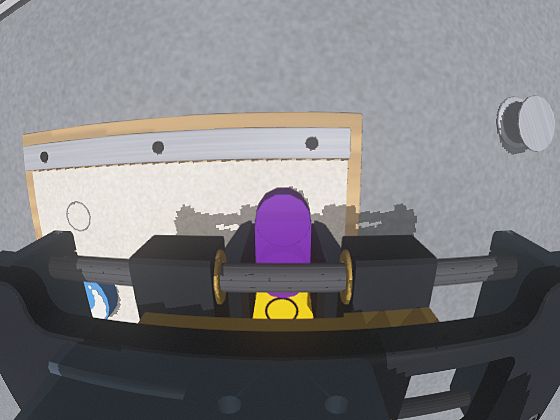

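The lozenge is held over its place with its tip at (283,188). The strip's inner edge is at about (283,164) and the sun's ring at about (282,309).

```bash
python3 - <<'E'
from h import *
from station import *
s=sense();R=Ro.from_quat(s["eef_rot"]).as_matrix()
T=lambda p:(R.T@(p-s["tool_pos"])).round(4)
tip=T(wray(s,(283,188),.073));print("tip",tip,"-> loz centre y",tip[1]+.029)
e=T(wray(s,(283,162.5),.022));print("strip edge",e,"-> target y",e[1]+.040)
S=T(wray(s,(282,309),.030));print("sun",S,"-> target",S[0],S[1]-.065)
q=wray(s,(78,216),.012);print("moon-strip circle",q,T(q),"-> target x",T(q)[0]+.16,T(q)[1])
E
```

```text
tip [ 0.0006 -0.0386 -0.0177] -> loz centre y -0.009600000000000001
strip edge [ 0.0007 -0.045   0.0333] -> target y -0.0049999999999999975
sun [0.0001 0.0565 0.0252] -> target 0.0001 -0.0085
moon-strip circle [0.64846021 0.0798658  0.012     ] [-0.1616 -0.0061  0.0421] -> target x -0.0015999999999999903 -0.0061
```

Emit:
{"name": "carry_out", "arguments": {
  "steps": [
    {"tx": -0.003,"ty": 0.001,"tz": -0.01,"twist": 0},
    {"tx": -0.003,"ty": 0.001,"tz": -0.02,"twist": 0},
    {"tx": -0.003,"ty": 0.001,"tz": -0.03,"twist": 0},
    {"tx": -0.003,"ty": 0.001,"tz": -0.036,"twist": 0},
    {"tx": -0.003,"ty": 0.001,"tz": -0.04,"twist": 0},
    {"tx": -0.003,"ty": 0.001,"tz": -0.042,"twist": 0},
    {"tx": -0.003,"ty": 0.001,"tz": -0.042,"twist": 0},
    {"tx": -0.003,"ty": 0.001,"tz": -0.042,"twist": 0},
    {"tx": -0.003,"ty": 0.001,"tz": -0.042,"twist": 0},
    {"tx": -0.003,"ty": 0.001,"tz": -0.042,"twist": 0}
  ]
}}

```text
time_s: 20.5
tool_pos: [0.6046, -0.0752, 0.0136]
eef_rot: [-0.625, 0.78, -0.003, -0.002]
force: [0.4, -0.7, -1.2]
width: 0.307
```

Emit:
{"name": "carry_out", "arguments": {
  "steps": [
    {"tx": 0,"ty": 0,"tz": 0,"twist": 0},
    {"tx": 0,"ty": 0,"tz": 0,"twist": 0},
    {"tx": 0,"ty": 0,"tz": 0,"twist": 0},
    {"tx": 0,"ty": 0,"tz": 0,"twist": 0},
    {"tx": 0,"ty": 0,"tz": 0,"twist": 0},
    {"tx": 0,"ty": 0,"tz": 0.01,"twist": 0},
    {"tx": 0,"ty": 0,"tz": 0.03,"twist": 0},
    {"tx": 0,"ty": 0,"tz": 0.06,"twist": 0},
    {"tx": 0,"ty": 0,"tz": 0.09,"twist": 0},
    {"tx": 0,"ty": 0,"tz": 0.09,"twist": 0}
  ],
  "gripper": 60
}}

```text
time_s: 21.5
tool_pos: [0.6078, -0.0757, 0.109]
eef_rot: [-0.625, 0.78, -0.007, 0.001]
force: [0.3, 0.4, 0.4]
width: 0.604
```

Emit:
{"name": "carry_out", "arguments": {
  "steps": [
    {"tx": -0.009,"ty": 0.045,"tz": 0,"twist": 0.12},
    {"tx": -0.018,"ty": 0.09,"tz": 0,"twist": 0.24},
    {"tx": -0.027,"ty": 0.135,"tz": 0,"twist": 0.36},
    {"tx": -0.037,"ty": 0.18,"tz": 0,"twist": 0.48},
    {"tx": -0.046,"ty": 0.225,"tz": 0,"twist": 0.6},
    {"tx": -0.056,"ty": 0.27,"tz": 0,"twist": 0.72},
    {"tx": -0.066,"ty": 0.315,"tz": 0,"twist": 0.84},
    {"tx": -0.076,"ty": 0.36,"tz": 0,"twist": 0.96},
    {"tx": -0.086,"ty": 0.4,"tz": 0,"twist": 1.02},
    {"tx": -0.087,"ty": 0.412,"tz": 0,"twist": 1.02}
  ],
  "gripper": 100
}}

```text
time_s: 22.5
tool_pos: [0.5193, 0.3399, 0.1088]
eef_rot: [0.928, -0.374, 0.005, -0.005]
force: [-0.3, 0.0, -0.1]
width: 0.998
```

Emit:
{"name": "carry_out", "arguments": {
  "steps": [
    {"tx": 0,"ty": 0,"tz": -0.02,"twist": 0},
    {"tx": 0,"ty": 0,"tz": -0.04,"twist": 0},
    {"tx": 0,"ty": 0,"tz": -0.045,"twist": 0},
    {"tx": 0,"ty": 0,"tz": -0.045,"twist": 0},
    {"tx": 0,"ty": 0,"tz": -0.045,"twist": 0},
    {"tx": 0,"ty": 0,"tz": -0.045,"twist": 0},
    {"tx": 0,"ty": 0,"tz": -0.045,"twist": 0},
    {"tx": 0,"ty": 0,"tz": -0.045,"twist": 0},
    {"tx": 0,"ty": 0,"tz": -0.045,"twist": 0},
    {"tx": 0,"ty": 0,"tz": -0.045,"twist": 0}
  ]
}}

```text
time_s: 23.5
tool_pos: [0.5193, 0.34, 0.064]
eef_rot: [0.928, -0.374, 0.005, -0.005]
force: [1.0, -0.5, 0.4]
width: 0.999
```

```bash
python3 - <<'E'
from h import *
from station import *
s=sense();print(s['tool_pos'],s['eef_rot'],s['joints'])
c=camera("wrist");cv2.imwrite("pics/w8.png",c["pixels"])
R=Ro.from_quat(s["eef_rot"]).as_matrix()
for k in contours(c["pixels"],"fish",200):
    P=np.array([(R.T@(wray(s,p,.016)-s["tool_pos"]))[:2]*1000 for p in k[:,0]],np.float32);print(cv2.minAreaRect(P),P.min(0),P.max(0),k[:,0].mean(0))
E
```

```text
[0.51930784 0.33997231 0.06396924] [ 0.92756732 -0.37359053  0.00501871 -0.00487835] [ 0.56242993  0.50712661  1.66903188 -0.00297736  0.95164976  1.32991448]
((6.032204627990723, 3.8853225708007812), (30.504417419433594, 53.314266204833984), 0.31444594264030457) [ -9.26279  -22.708523] [21.319744 30.611486] [290.05323194 224.39163498]
```

View pics/w8.png

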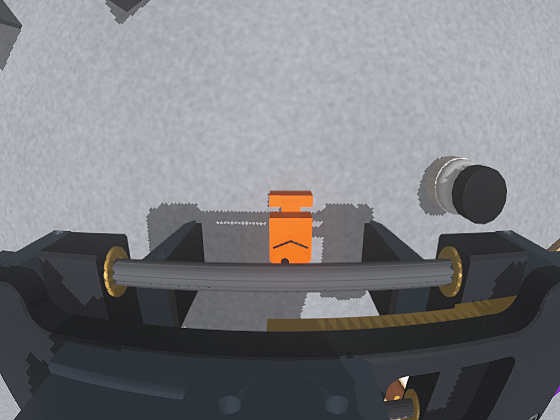

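The fish lies square between the fingers, its tail edge at row 191. The jar's black cap at (480,193) is well clear of the right finger.

Emit:
{"name": "carry_out", "arguments": {
  "steps": [
    {"tx": 0,"ty": -0.008,"tz": 0,"twist": 0},
    {"tx": 0,"ty": -0.008,"tz": -0.02,"twist": 0},
    {"tx": 0,"ty": -0.008,"tz": -0.04,"twist": 0},
    {"tx": 0,"ty": -0.008,"tz": -0.05,"twist": 0},
    {"tx": 0,"ty": -0.008,"tz": -0.057,"twist": 0},
    {"tx": 0,"ty": -0.008,"tz": -0.06,"twist": 0},
    {"tx": 0,"ty": -0.008,"tz": -0.06,"twist": 0},
    {"tx": 0,"ty": -0.008,"tz": -0.06,"twist": 0},
    {"tx": 0,"ty": -0.008,"tz": -0.06,"twist": 0},
    {"tx": 0,"ty": -0.008,"tz": -0.06,"twist": 0}
  ]
}}

```text
time_s: 24.55
tool_pos: [0.5196, 0.3322, 0.0045]
eef_rot: [0.928, -0.374, 0.005, -0.005]
force: [-0.4, -0.3, 0.2]
width: 1.002
```

Emit:
{"name": "carry_out", "arguments": {
  "steps": [
    {"tx": 0,"ty": 0,"tz": 0,"twist": 0},
    {"tx": 0,"ty": 0,"tz": 0,"twist": 0},
    {"tx": 0,"ty": 0,"tz": 0,"twist": 0},
    {"tx": 0,"ty": 0,"tz": 0,"twist": 0},
    {"tx": 0,"ty": 0,"tz": 0,"twist": 0},
    {"tx": 0,"ty": 0,"tz": 0,"twist": 0},
    {"tx": 0,"ty": 0,"tz": 0,"twist": 0},
    {"tx": 0,"ty": 0,"tz": 0,"twist": 0},
    {"tx": 0,"ty": 0,"tz": 0,"twist": 0},
    {"tx": 0,"ty": 0,"tz": 0,"twist": 0}
  ],
  "gripper": 0
}}

```text
time_s: 25.55
tool_pos: [0.5195, 0.3322, 0.0044]
eef_rot: [0.928, -0.374, 0.005, -0.005]
force: [-0.5, -0.6, 0.3]
width: 0.327
```

Emit:
{"name": "carry_out", "arguments": {
  "steps": [
    {"tx": 0,"ty": 0,"tz": 0.04,"twist": 0},
    {"tx": 0,"ty": -0.01,"tz": 0.08,"twist": 0},
    {"tx": 0,"ty": -0.04,"tz": 0.1,"twist": -0.13},
    {"tx": 0,"ty": -0.07,"tz": 0.1,"twist": -0.26},
    {"tx": 0,"ty": -0.1,"tz": 0.1,"twist": -0.39},
    {"tx": 0.001,"ty": -0.13,"tz": 0.1,"twist": -0.52},
    {"tx": 0.001,"ty": -0.16,"tz": 0.1,"twist": -0.65},
    {"tx": 0.002,"ty": -0.19,"tz": 0.1,"twist": -0.78},
    {"tx": 0.003,"ty": -0.215,"tz": 0.1,"twist": -0.91},
    {"tx": 0.003,"ty": -0.227,"tz": 0.1,"twist": -1.02}
  ]
}}

```text
time_s: 26.55
tool_pos: [0.5222, 0.1032, 0.1044]
eef_rot: [-0.625, 0.781, -0.007, 0.002]
force: [0.5, 0.4, -0.8]
width: 0.326
```

Emit:
{"name": "carry_out", "arguments": {
  "steps": [
    {"tx": 0,"ty": 0,"tz": -0.02,"twist": 0},
    {"tx": 0,"ty": 0,"tz": -0.04,"twist": 0},
    {"tx": 0,"ty": 0,"tz": -0.045,"twist": 0},
    {"tx": 0,"ty": 0,"tz": -0.045,"twist": 0},
    {"tx": 0,"ty": 0,"tz": -0.045,"twist": 0},
    {"tx": 0,"ty": 0,"tz": -0.045,"twist": 0},
    {"tx": 0,"ty": 0,"tz": -0.045,"twist": 0},
    {"tx": 0,"ty": 0,"tz": -0.045,"twist": 0},
    {"tx": 0,"ty": 0,"tz": -0.045,"twist": 0},
    {"tx": 0,"ty": 0,"tz": -0.045,"twist": 0}
  ]
}}

```text
time_s: 27.55
tool_pos: [0.5223, 0.1032, 0.0595]
eef_rot: [-0.625, 0.781, -0.007, 0.002]
force: [-0.2, -0.7, -0.9]
width: 0.324
```

```bash
python3 - <<'E'
from h import *
from station import *
s=sense();print(s['tool_pos'],s['eef_rot'],s['joints'])
c=camera("wrist");cv2.imwrite("pics/w9.png",c["pixels"])
E
```

```text
[0.52228835 0.10318669 0.0594915 ] [-0.62463488  0.78088103 -0.00729415  0.00169612] [ 0.18053598  0.39752283  1.88297953 -0.01493735  0.85123965  1.98254524]
```

View pics/w9.png

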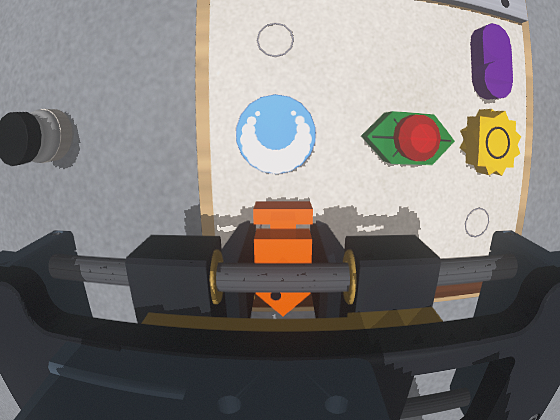

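The fish is held over its place, with its tail's top edge at row 208. The moon is at (276,134), and empty circles show at (276,40) and (477,222). The lozenge is flat at (492,61), and the jewel is on the leaf.

```bash
python3 - <<'E'
from h import *
from station import *
s=sense();R=Ro.from_quat(s["eef_rot"]).as_matrix()
T=lambda p:(R.T@(p-s["tool_pos"])).round(4)
t=T(wray(s,(283,207.5),.0731));print("tail",t,"fish y",t[1]+.032)
a=wray(s,(276,40),.012);b=wray(s,(477,222),.012);m=wray(s,(276,134),.030);S=wray(s,(498,143),.030)
v=(m-S)[:2];print("sun-moon",np.linalg.norm(v));by=v/np.linalg.norm(v);bx=np.array([by[1],-by[0]])
print("yaw",np.degrees(np.arctan2(bx[1],bx[0])),np.linalg.norm(a-b))
c=(m+S)[:2]/2;c2=(a+b)[:2]/2+0;print(c,(a[:2]+b[:2])/2)
for n,p in dict(a=a,b=b).items():print(n,(p[:2]-c)@bx,(p[:2]-c)@by)
f=c-.065*bx+.08*by;print("target",f,T(np.r_[f,.012]))
l=wray(s,(492,55),.030);print("loz",(l[:2]-c)@bx,(l[:2]-c)@by)
lf=(wray(s,(362,136),.03)+wray(s,(455,141),.03))[:2]/2;print("leaf",(lf-c)@bx,(lf-c)@by)
E
```

```text
tail [ 0.0006 -0.0277 -0.0133] fish y 0.004300000000000002
sun-moon 0.16094814095475057
yaw -12.234494914633043 0.20654565747602238
[0.56794261 0.0138843 ] [0.56789975 0.01374839]
a 0.06485427084188931 0.08021668966806676
b -0.06488043223830621 -0.08050050119493911
target [0.52137191 0.10584174] [-0.0027  0.0021  0.0474]
loz 0.06468896756747673 -0.07485408684016587
leaf -0.0009479805559842973 -0.0075448267590423205
```

Emit:
{"name": "carry_out", "arguments": {
  "steps": [
    {"tx": 0.003,"ty": 0.0025,"tz": -0.01,"twist": 0},
    {"tx": 0.003,"ty": 0.0025,"tz": -0.02,"twist": 0},
    {"tx": 0.003,"ty": 0.0025,"tz": -0.03,"twist": 0},
    {"tx": 0.003,"ty": 0.0025,"tz": -0.036,"twist": 0},
    {"tx": 0.003,"ty": 0.0025,"tz": -0.04,"twist": 0},
    {"tx": 0.003,"ty": 0.0025,"tz": -0.042,"twist": 0},
    {"tx": 0.003,"ty": 0.0025,"tz": -0.0428,"twist": 0},
    {"tx": 0.003,"ty": 0.0025,"tz": -0.0428,"twist": 0},
    {"tx": 0.003,"ty": 0.0025,"tz": -0.0428,"twist": 0},
    {"tx": 0.003,"ty": 0.0025,"tz": -0.0428,"twist": 0}
  ]
}}

```text
time_s: 28.6
tool_pos: [0.5255, 0.1057, 0.0169]
eef_rot: [-0.625, 0.781, -0.007, 0.002]
force: [0.2, -0.8, -1.1]
width: 0.327
```

Emit:
{"name": "carry_out", "arguments": {
  "steps": [
    {"tx": 0,"ty": 0,"tz": 0,"twist": 0},
    {"tx": 0,"ty": 0,"tz": 0,"twist": 0},
    {"tx": 0,"ty": 0,"tz": 0,"twist": 0},
    {"tx": 0,"ty": 0,"tz": 0,"twist": 0},
    {"tx": 0,"ty": 0,"tz": 0,"twist": 0},
    {"tx": 0,"ty": 0,"tz": 0.01,"twist": 0},
    {"tx": 0,"ty": 0,"tz": 0.03,"twist": 0},
    {"tx": 0,"ty": 0,"tz": 0.06,"twist": 0},
    {"tx": 0,"ty": 0,"tz": 0.1,"twist": 0},
    {"tx": 0,"ty": 0,"tz": 0.12,"twist": 0}
  ],
  "gripper": 60
}}

```text
time_s: 29.6
tool_pos: [0.5271, 0.106, 0.1409]
eef_rot: [-0.625, 0.781, -0.009, 0.004]
force: [1.5, 0.1, 0.1]
width: 0.601
```

Emit:
{"name": "carry_out", "arguments": {
  "steps": [
    {"tx": -0.02,"ty": 0,"tz": 0.02,"twist": 0},
    {"tx": -0.05,"ty": 0,"tz": 0.04,"twist": 0},
    {"tx": -0.08,"ty": 0,"tz": 0.06,"twist": 0},
    {"tx": -0.1,"ty": 0,"tz": 0.08,"twist": 0},
    {"tx": -0.12,"ty": 0,"tz": 0.08,"twist": 0},
    {"tx": -0.12,"ty": 0,"tz": 0.08,"twist": 0},
    {"tx": -0.12,"ty": 0,"tz": 0.08,"twist": 0},
    {"tx": -0.12,"ty": 0,"tz": 0.08,"twist": 0},
    {"tx": -0.12,"ty": 0,"tz": 0.08,"twist": 0},
    {"tx": -0.12,"ty": 0,"tz": 0.08,"twist": 0}
  ]
}}

```text
time_s: 30.6
tool_pos: [0.4075, 0.106, 0.2206]
eef_rot: [-0.624, 0.781, -0.009, 0.004]
force: [0.9, 0.2, -0.9]
width: 0.6
```

```bash
python3 - <<'E'
from h import *
from station import *
s=sense();print(s['tool_pos'],s['force'])
a=camera("wrist")["pixels"];c=camera("top")
t=cv2.resize(c["pixels"][110:280,100:340],None,fx=2.33,fy=2.33,interpolation=3)[:390]
o=np.zeros((600,560,3),np.uint8);o[:300,:400]=cv2.resize(a,(400,300));t2=cv2.resize(c["pixels"][110:280,120:380],(458,300));o[300:,:458]=t2
cv2.imwrite("pics/end.png",o)
for n in("leaf","jewel","fish","lozenge"):report(c,n,.04 if n=="jewel" else .026)
E
```

```text
[0.40750957 0.10598274 0.22055437] [ 0.89895125  0.2278508  -0.86207674]
leaf px [320. 318.] cent [294.6 -76.9] rect [294.3 -77.4  64.9  63.9  -1.3]
leaf px [278. 194.] cent [562.4   4.9] rect [565.7   4.9  45.1  43.7  32.1]
jewel px [551. 160.] cent [ 615.9 -572.9] rect [ 613.  -582.7   86.9   58.8   22.1]
jewel px [278. 192.] cent [566.5   4.5] rect [566.1   4.6  26.   25.8  -1.6]
fish px [233. 212.] cent [523.1 104.9] rect [523.  104.9  60.   29.7 -12.3]
lozenge px [315. 171.] cent [611.6 -78.3] rect [611.6 -78.2  58.2  26.9 -11.2]
lozenge px [ 18. 151.] cent [680.1 587.9] rect [678.5 586.5  74.4   7.8  44.8]
```

View pics/end.png

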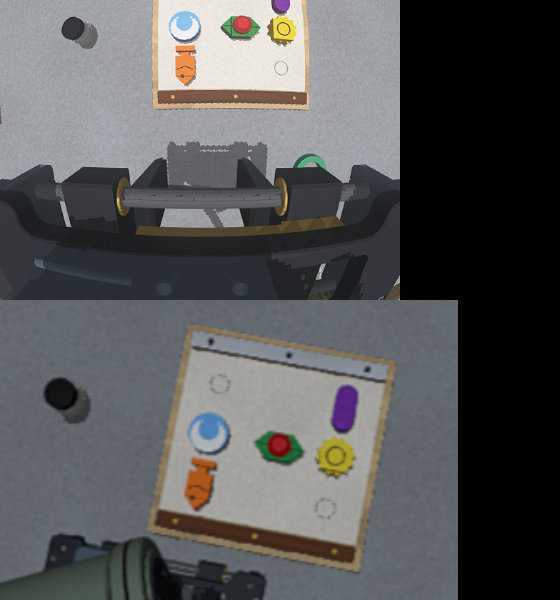

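The final view shows all four pieces flat in place, the jewel at (279,445) on the leaf's middle, and the jar standing at (62,394), not visibly moved. Handing in.

```bash
python3 -c "
from station import *
print(sign_off())"
```

```text
the job is handed in; nothing more can be done
None
```

I placed all four pieces on the board and handed the job in at about 31 s of the 90 s allowed. The sign-off gave no verdict, so the results below come from my own camera checks.

| Piece | Last measured position | Limit |
|---|---|---|
| Leaf | 7.5–9 mm from the midpoint toward the sun, about 1–2 mm across | 13 mm |
| Jewel | about 2 mm from the leaf's middle | 10 mm |
| Lozenge | 0.5–5 mm from the middle of the sun–strip gap (two cameras) | 13 mm |
| Fish | about 1–2 mm from the middle of the moon–batten gap | 13 mm |

- **Flatness and jar:** every piece looked flat and right side up, and the jar stood with no visible shift. I judged these by eye and did not measure heights or tilt. The gripper was clear of everything.
- **Leaf margin:** the leaf is the weakest placing. Several views agreed on its offset to within about 1.5 mm, so I left it rather than disturb the jewel on top.
- **Off-plan moments:** I measured before the arm had settled when picking the lozenge, so the fingers pressed the bench with about 32 N. The gripper also read about 28 mm on the 30 mm jewel, probably because it held on the bevel, but the jewel seated properly.

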